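# Close and secure the leak-test box, then start its test

## Robot

A 7-joint arm with a two-finger parallel gripper is mounted at the origin on the work surface. World frame = base frame: x ahead of the robot, y to its left, z up, the work surface at z = 0. Lengths are in m, angles in rad, forces in N, time in s.
With the tool pointing down it reaches from about 0.425 to 0.875 m from the base axis. Payload 4.7 kg.
Tool frame: the origin (TCP) lies at the very end of the fingers, on their centre line; the grasp point (between the pads) lies 19 mm behind it; z points along the fingers, y is the direction in which the jaws open and shut (so a half turn about z gives the same grasp; the last joint's range is limited). The gripper opens to 87 mm and grips with 3 to 60 N. Pads are 19 mm wide; open, the fingers measure 117 mm over their backs; the gripper's body (75 mm by 190 mm) begins 51 mm behind the grasp point.
Start: joints at [-1.098, 0.321, -0.07, 1.45, 0.023, 1.371, -0.057], TCP at [0.288, 0.583, 0.223] pointing down, gripper open.
Joint ranges: [-2.86, 2.86], [-0.3, 2.09], [-1.38, 1.24], [0.06, 2.45], [-1.56, 4.7], [0.09, 2.05], [-2.69, 2.69]. Speed limits (rad/s): [2.57, 2.57, 3.14, 3.14, 3.14, 3.14, 3.14].

## Interface

Orientations are given as a 3x3 rotation matrix whose columns are the frame's x, y, z axes.
In Python, from rig import r gives the robot as it stands.
- The arm moves only by the shell command python3 -m inch 'ROWS' [FORCE]. ROWS is JSON, a list of rows, each an object with "slide": the shift along the world's x, y, z in cm, a list of three; "twist": the turn, a rotation vector about the world's x, y, z in degrees, a list of three; "grip": the opening, from 0 (shut) to 1 (fully open). A call has 1 to 8 rows; each row shifts and turns the pose as measured when the row begins; what a row does not reach is not made up. A row lasts 1/10 s, in which the tool goes at most 50 mm and 8.59 degrees, less where a joint would pass 70% of its speed; a pose out of reach is approached as far as the arm can. A call is refused whole if a number of a shift passes 5 or a number of a turn 8.59, either way. A call with a gripper value outside its range is refused whole. The fingers move at their own pace and stop on an object; FORCE is the grip in N (left out, the last holds). Time passes only in rows, so rows that do not move let the fingers close. It gives the time, the measured TCP pose, the force and the opening at its end, in the units of the state.
- r.read_state(): the state, without advancing time (a new reading comes with each control period).
- r.read_camera(name): name is "scene" or "side" or "wrist"; returns a dict with "color" (384x512x3 uint8, red, green, blue), "range_z" (384x512 float32, m along the optical axis (not along the pixel's ray), 0 where there is no reading), "vertical_fov" (degrees; the focal length in pixels is half the picture's height over the tangent of half this angle, whatever the lens; pixels are square), "cx", "cy" (the principal point, pixels), "D" ([k1, k2, p1, p2, k3] as OpenCV has them; the pictures are not rectified), "cam_to_world" (4x4, takes a point from camera to world coordinates). Camera axes: x right, y down, z forward; pixel columns grow to the right and rows downward; lengths in m; the calibration is good to about 2 mm. A picture is of the moment at which its call begins.
- r.hand_in(): hands the job in, once; it reports no verdict.
The state is a dict: "time_s": time; "qpos": joint angles; "joint_velocities": joint speeds; "effort": joint torques, N m; "tcp_pos": TCP position; "ee_rot": TCP orientation; "contact_force": force on the tool from outside, world axes, zero at the start; "ft_torque": the same for the moment, N m; "finger_gap": finger opening in m.
Only numpy, scipy, OpenCV 4.12 (cv2) and the standard library are available. Lean on these libraries where they do the work, as an engineer would, in place of code of your own. Each camera call takes 0.05 s, during which the arm holds its last target. There are 200 camera calls.

## Task

Shut the leak-test box's lid onto its seal, then swing the steel turnbutton by its post over the lid, fully home against its stop, so that it holds the lid tight. Then press and release the small round key, and after it the large round key, each right down; do not press the square key, nor any key before the lid is secured. Push no harder than needed and leave the piston, spray can and spanner where they are.

Things in the scene. Friction and masses are not known exactly. Their poses are not given: they have to be found in the camera images.
- tester: Grey metal leak-test box, 250 (x) x 300 (y) mm, fixed to the bench. Origin: centre of its underside; x points from its front ledge to the lid's hinge, z up. Numbers called 'tester' are mm in this frame. Ledge: x -125 to -45, top z 85, with turnbutton and keys. Open chamber behind: x -45 to 115, walls 8 thick, rim z 100; a finned cylinder head inside, below the rim.
- lid (a joint): Angle (rad) of the flat lid: 0 = fully down on the rim, 1.57 = upright; starts between 0.8 and 1.25. Stiff hinge: it stays where left (2 to 4 N at the free edge moves it). A sprung rubber seal under its front stands 5 mm proud, so pushed down and let go it rests near 0.03. About 16 N at the free edge presses it to 0; it springs up again unless the turnbutton holds it down (below 0.015).
- lid_hinge (a point): Point on the lid's hinge axis at mid width: tester (115, 0, 100). Its axes turn with the lid: y along the hinge, x from the free edge to the hinge, z the normal of the lid's upper (outer) face.
- lid_edge (a point): Middle of the lid's free edge on its upper (outer) face. Aluminium lid 160 (hinge to free edge) x 280 (y -140 to 140) x 10 mm, 0.3 kg; its underside is level with the hinge axis. Same axes as lid_hinge. The outer face is bare for y above -30 mm: push there.
- wedge (a point): Centre of the top of the steel pad on the lid's upper face, 8 mm above the face, 28 (x) x 42 (y) mm; lid shut: tester (-4, -57, 118). From its -y side a wedge falls to 1 mm above the face over 33 mm, towards -x -y. The turnbutton's nub rides up the wedge onto the pad. Axes as lid_hinge.
- turnbutton (a joint): Angle (rad) of the turnbutton, positive counter-clockwise from above. At 0 its bar points to tester -y, along the ledge; at 1.571 to tester +x, across the lid, at a hard stop: home (counts from 1.52). Starts -0.55 to 0. Light to turn and stays put, but from 0.5 to 1.1 its nub climbs the wedge, drawing the lid down: about 6 to 12 N at the post, then it lies on the flat pad.
- pivot (a point): Vertical pivot axis of the turnbutton, at the bar's top face: tester (-61, -50, 134). Steel bar 18 mm wide, 10 thick (z 124 to 134), reaching 85 mm from the pivot on the post's side, 15 on the other; a rounded nub under it 60 mm from the pivot. It passes over the lid only if that is down on its seal.
- post (a point): Centre of the top of the round upright thumb post on the turnbutton's bar: 14 mm diameter, 26 mm tall (tester z 134 to 160), 75 mm from the pivot. Push it sideways.
- key_small (a joint): Travel (m) of the small round key: 0 up, 0.006 fully down; counts as right down from 0.0045. Spring: moves from 1.5 N, 5 N fully down.
- key_small_top (a point): Centre of the top of the small round key: cap 14 mm diameter, standing 10 mm above a 12 mm high round housing of 30 mm diameter (top 22 mm above the ledge). The three keys stand at tester x -88, y 15, 65 and 115, in an order that changes from start to start.
- key_large (a joint): Travel (m) of the large round key: as the small one.
- key_large_top (a point): Centre of the top of the large round key: cap 30 mm diameter, housing 46 mm diameter, same heights as the small key.
- key_square (a joint): Travel (m) of the square key, which must not be pressed (counts as pressed from 0.003).
- key_square_top (a point): Centre of the top of the square key: cap 22 x 22 mm, square housing 36 mm wide, same heights.
- piston: Aluminium piston standing left of the box, 92 mm diameter, 60 mm tall. Origin: centre of its underside. Leave it.
- spray_can: Spray can standing right of the box, 66 mm diameter, 170 mm tall. Origin: centre of its underside. Leave it.
- spanner: Steel spanner, 170 mm long, lying in front and right of the box. Origin near its middle, on the underside. Leave it.
Not all that is in view belongs to the job. Leave any pink look-alike of the piston alone. What is shaped like the spray_can but pink is not meant.

How it is judged:
By the outcome, as a careful person would: the job done as asked, in the order asked, and still so for the second after the job is handed in, with the robot touching nothing.
It also fails if it takes over 58 s, if anything falls off the work surface, if the arm or the gripper's body presses on something with over 40 N, if the wrist force passes 120 N, or if a joint passes its speed limit or range.

## Working session

There is one attempt and no reset: what is moved stays moved. The work goes in short steps, Python scripts to look and compute and a shell command to move; the robot and the scene stay as the last step left them, time stands still between calls to the robot, and variables do not carry over. Pictures are saved under pics/ and viewed, about 8 in all and at most 12, crops included, and the job is handed in when it is done.

```bash
mkdir -p pics; cat > h.py <<'E'
import numpy as np,cv2
from rig import r
def cam(n):
    c=r.read_camera(n);h=c["color"].shape[0];f=h/2/np.tan(np.radians(c["vertical_fov"])/2)
    c["K"]=np.array([[f,0,c["cx"]],[0,f,c["cy"]],[0,0,1]]);c["T"]=np.array(c["cam_to_world"]);c["Dd"]=np.array(c["D"],float);return c
def save(c,n): cv2.imwrite("pics/"+n,c["color"][:,:,::-1])
def ray(c,u,v):
    p=cv2.undistortPoints(np.array([[[u,v]]],float),c["K"],c["Dd"])[0,0]
    return c["T"][:3,3],c["T"][:3,:3]@np.array([p[0],p[1],1])
def plane(c,u,v,z):
    o,d=ray(c,u,v);return o+d*(z-o[2])/d[2]
def pt(c,u,v):
    o,d=ray(c,u,v);w=c["range_z"][int(v)-1:int(v)+2,int(u)-1:int(u)+2];w=w[w>0];return o+d*np.median(w) if len(w) else None
E
python3 - <<'E'
from h import *
import pickle
cs={}
for n in("scene","side","wrist"):
    c=cam(n);cs[n]=c;print(n,c["T"].round(3).tolist(),c["K"][0,0],c["Dd"])
pickle.dump(cs,open("c0.pkl","wb"))
im=np.hstack([cs["scene"]["color"],cs["side"]["color"]])
save(cs["scene"],"scene0.png");save(cs["side"],"side0.png")
print(r.read_state())
E
```

```text
scene [[-0.984, -0.122, 0.126, 0.478], [-0.175, 0.729, -0.661, 0.617], [-0.011, -0.673, -0.739, 0.728], [0.0, 0.0, 0.0, 1.0]] 366.31845372845777 [0.03187881 0.         0.         0.         0.        ]
side [[0.704, -0.461, 0.54, -0.147], [-0.71, -0.454, 0.539, -0.691], [-0.004, -0.763, -0.647, 0.994], [0.0, 0.0, 0.0, 1.0]] 448.11699563705724 [0.04333257 0.         0.         0.         0.        ]
wrist [[0.443, 0.864, 0.24, 0.222], [0.897, -0.426, -0.12, 0.616], [-0.001, 0.268, -0.963, 0.384], [0.0, 0.0, 0.0, 1.0]] 285.6759034308655 [-0.01326773  0.          0.          0.          0.        ]
{'time_s': 0.15, 'qpos': array([-1.09787042,  0.32164708, -0.07010011,  1.45139643,  0.02263771,
        1.37075658, -0.05688508]), 'joint_velocities': array([ 0.00104797, -0.00468947, -0.00063687, -0.00477589,  0.0017101 ,
        0.00105435, -0.00091568]), 'effort': array([ 1.12096952e-04, -4.91799617e+01, -4.04347284e-01, -3.12874675e+01,
       -6.38849312e-02,  4.06430033e-02,  9.34872173e-05]), 'tcp_pos': array([0.28774809, 0.58238904, 0.2217157 ]), 'ee_rot': array([[-8.96600349e-01,  4.42840311e-01, -5.23064385e-04],
       [ 4.42840604e-01,  8.96599383e-01, -1.32124524e-03],
       [-1.16121449e-04, -1.41626309e-03, -9.99998990e-01]]), 'contact_force': array([-0.70026496, -0.82827147, -1.44931446]), 'ft_torque': array([-2.86481225e-03,  2.82682587e-05,  5.47756232e-02]), 'finger_gap': 0.08718638634129397}
```

View pics/scene0.png

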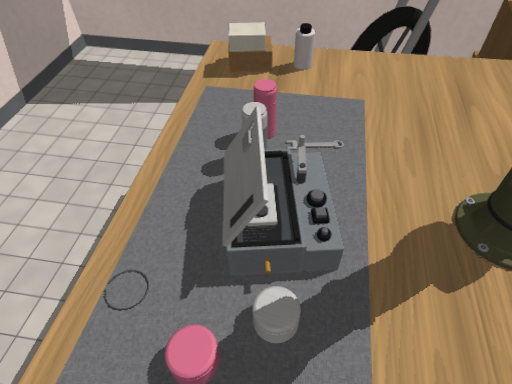

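View pics/side0.png

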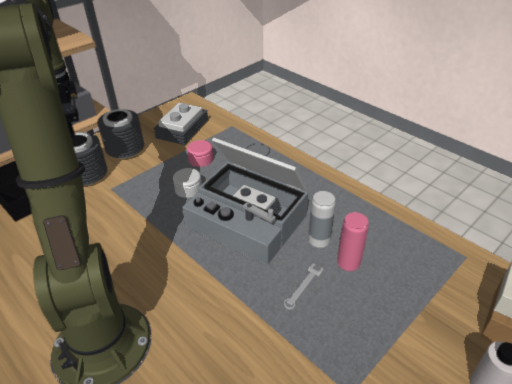

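The scene view shows the box with its lid open at about (245,180). The ledge keys are at (316,198), (320,214) and (324,234), and the turnbutton is near (301,157). Piston is at (277,313) and its pink look-alike at (192,352). The can is at (254,115) and its pink look-alike at (265,100). The spanner is at (320,145). In the side view the keys are at (199,202), (212,207) and (226,214), and the turnbutton is near (258,212). The only key look-alikes are the knobs of the background object at (180,120) in the side view. Next is a close crop to check the choices.

```bash
python3 - <<'E'
from h import *
import pickle
cs=pickle.load(open("c0.pkl","rb"))
a=cv2.resize(cs["scene"]["color"][115:275,215:350],None,fx=3.6,fy=3.6,interpolation=cv2.INTER_CUBIC)[:576,:400*2]
b=cv2.resize(cs["side"]["color"][140:260,180:315],None,fx=3.6,fy=3.6,interpolation=cv2.INTER_CUBIC)
a=cv2.resize(cs["scene"]["color"][115:275,220:345],(390,499),interpolation=cv2.INTER_CUBIC)
b=cv2.resize(cs["side"]["color"][135:262,182:312],(406,397),interpolation=cv2.INTER_CUBIC)
o=np.zeros((499,800,3),np.uint8);o[:,:390]=a;o[:397,394:]=b
cv2.imwrite("pics/crop0.png",o[:,:,::-1])
for n,l in(("scene",[(324,232),(320,213),(316,196),(301,142),(301,163),(322,265),(229,268)]),("side",[(199,201),(212,207),(226,213)])):
    for u,v in l: print(n,u,v,pt(cs[n],u,v))
E
```

```text
scene 324 232 [0.43063703 0.15631598 0.10410819]
scene 320 213 [0.44214548 0.10937576 0.10655859]
scene 316 196 [0.45414652 0.0625835  0.10716314]
scene 301 142 [ 0.50408198 -0.07334525  0.14383286]
scene 301 163 [ 0.49691318 -0.00630299  0.13771699]
scene 322 265 [0.42383349 0.18542474 0.02334541]
scene 229 268 [0.62593879 0.21605727 0.00372531]
side 199 201 [0.42702811 0.14251989 0.09906446]
side 212 207 [0.43404133 0.09076578 0.10366441]
side 226 213 [0.44396472 0.04043922 0.10633603]
```

View pics/crop0.png

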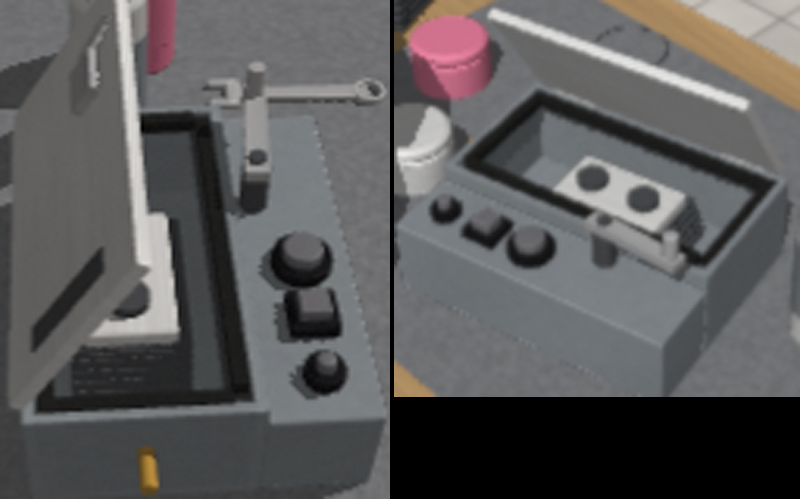

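The crop shows the small round, square and large round keys at scene (324,230), (322,212) and (317,194). The pivot is at (302,166), the post top at (302,136), and the lid leans about 1 rad open.

```bash
python3 - <<'E'
from h import *
import pickle
cs=pickle.load(open("c0.pkl","rb"))
F={"small":((324.2,230.4),(198.3,200),(-88,115,107)),"square":((321.6,212.1),(212.1,205.4),(-88,65,107)),"large":((317.4,194.5),(226.2,211.9),(-88,15,107)),
"pivot":((302.4,165.6),(248,205.4),(-61,-50,135)),"FL":((340.2,246.4),None,(-125,150,85)),"FR":((321.9,152.8),(270,248),(-125,-150,85)),
"post":((302.4,136.2),(270.4,210.6),(0,0,160))}
A=[];B=[]
for k,(s,d,t) in F.items():
    for n,p in(("scene",s),("side",d)):
        if p is None: continue
        w=plane(cs[n],*p,t[2]/1000);print(k,n,w.round(4))
        if k!="post":A.append(t[:2]);B.append(w[:2])
A=np.array(A)/1000.;B=np.array(B)
a=A-A.mean(0);b=B-B.mean(0)
th=np.arctan2((a[:,0]*b[:,1]-a[:,1]*b[:,0]).sum(),(a*b).sum());R=np.array([[np.cos(th),-np.sin(th)],[np.sin(th),np.cos(th)]]);t=B.mean(0)-R@A.mean(0)
print("th",th,"t",t);print((B-A@R.T-t).round(4).tolist())
np.savez("T.npz",R=R,t=t)
# lid: near edge in scene depth + sides
c=cs["scene"]
for u,v in[(240,180),(235,200),(245,150),(248,190)]:
    w=pt(c,u,v);l=R.T@(w[:2]-t);print("lid",l.round(3),w[2].round(3),"ang",np.arctan2(w[2]-.1,.115-l[0]))
for n in("scene","side"):
    p=plane(cs[n],*F["post"][0 if n=="scene" else 1],.16);print(R.T@(p[:2]-t))
for k in[(-88,115),(-88,15),(-61,-50),(-45,30),(14,0),(-8,0)]:print(k,(R@np.array(k)/1000+t).round(4))
E
```

```text
small scene [0.4307 0.1543 0.107 ]
small side [0.4233 0.1401 0.107 ]
square scene [0.4389 0.1067 0.107 ]
square side [0.4366 0.0929 0.107 ]
large scene [0.4514 0.0574 0.107 ]
large side [0.447  0.0429 0.107 ]
pivot scene [ 0.4929 -0.001   0.135 ]
pivot side [ 0.4894 -0.0043  0.135 ]
FL scene [0.3943 0.173  0.085 ]
FR scene [ 0.4491 -0.1089  0.085 ]
FR side [ 0.4501 -0.1291  0.085 ]
post scene [ 0.5022 -0.076   0.16  ]
post side [ 0.499  -0.0826  0.16  ]
th 0.21613303319998223 t [0.53952497 0.05518732]
[[0.0018, 0.0057], [-0.0056, -0.0086], [-0.0007, 0.0069], [-0.0031, -0.0069], [0.001, 0.0065], [-0.0034, -0.0081], [0.0023, 0.0057], [-0.0013, 0.0024], [0.009, -0.0019], [-0.0005, 0.0093], [0.0005, -0.011]]
lid [0.085 0.029] 0.172 ang 1.1804803456099806
lid [0.097 0.066] 0.151 ang 1.2307936722152129
lid [ 0.073 -0.031] 0.202 ang 1.1782746083300064
lid [0.069 0.082] 0.198 ang 1.1285241105104222
[-0.06461262 -0.12012425]
[-0.06910075 -0.12584742]
(-88, 115) [0.4289 0.1486]
(-88, 15) [0.4504 0.051 ]
(-61, -50) [ 0.4907 -0.0067]
(-45, 30) [0.4891 0.0748]
(14, 0) [0.5532 0.0582]
(-8, 0) [0.5317 0.0535]
```

```bash
python3 -m inch '[{"slide":[1.3,-3.9,1.5],"twist":[0,0,3.2],"grip":0},{"slide":[1.3,-4.3,1],"twist":[0,0,3.2],"grip":0},{"slide":[1.3,-4.3,1],"twist":[0,0,3.2],"grip":0},{"slide":[1.3,-4.3,1],"twist":[0,0,3.2],"grip":0},{"slide":[1.3,-4.3,1],"twist":[0,0,3.2],"grip":0},{"slide":[1.3,-4.3,1],"twist":[0,0,3.2],"grip":0}]' 20; python3 -m inch '[{"slide":[1.3,-4.3,1],"twist":[0,0,3.2],"grip":0},{"slide":[1.3,-4.3,1],"twist":[0,0,3.2],"grip":0},{"slide":[1.3,-4.3,1],"twist":[0,0,3.2],"grip":0},{"slide":[1.3,-4.3,1],"twist":[0,0,3.2],"grip":0},{"slide":[1.3,-4.3,1],"twist":[0,0,3.2],"grip":0},{"slide":[1.3,-4.3,1],"twist":[0,0,3.2],"grip":0}]'; python3 - <<'E'
from h import *
import pickle
c=cam("wrist");pickle.dump(c,open("c1.pkl","wb"));save(c,"w1.png");print(r.read_state()["ee_rot"].round(3).tolist())
E
```

```text
time_s: 0.75
tcp_pos: [0.3605, 0.3238, 0.2819]
ee_rot: [[-0.995, 0.097, -0.006], [0.097, 0.995, -0.009], [0.006, -0.009, -1.0]]
contact_force: [0.9, -0.3, 0.8]
finger_gap: 0.0469
time_s: 1.35
tcp_pos: [0.4389, 0.0535, 0.3436]
ee_rot: [[-0.968, -0.25, -0.003], [-0.249, 0.968, -0.009], [0.005, -0.008, -1.0]]
contact_force: [1.3, -0.2, 0.2]
finger_gap: 0.0028
[[-0.971, -0.24, 0.001], [-0.24, 0.971, -0.012], [0.001, -0.012, -1.0]]
```

View pics/w1.png

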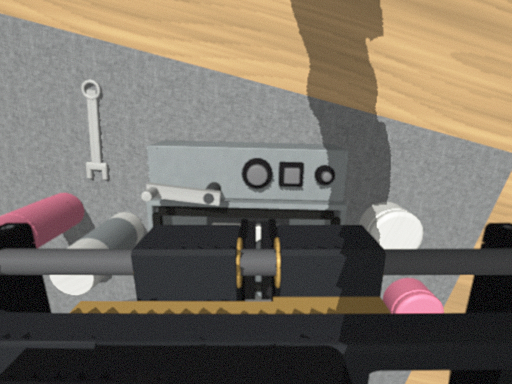

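The wrist view shows the large key at (257,174), square at (291,174), small at (325,175), pivot at (212,191), post top at (149,195), and ledge front corners at (148,145) and (346,150).

```bash
python3 - <<'E'
from h import *
import pickle
c=pickle.load(open("c1.pkl","rb"))
g=cv2.cvtColor(c["color"],cv2.COLOR_RGB2GRAY)
cv2.imwrite("pics/w1c.png",cv2.resize(c["color"][130:215,135:355],None,fx=3.6,fy=3.6,interpolation=cv2.INTER_CUBIC)[:,:,::-1])
F={"small":((325,174.5),(-88,115,107)),"square":((291,174),(-88,65,107)),"large":((257.5,173.5),(-88,15,107)),"pivot":((212.5,191),(-61,-50,135)),"FL":((346,149.5),(-125,150,85)),"FR":((149,146),(-125,-150,85))}
A=[];B=[]
for k,(p,t) in F.items():
    w=plane(c,*p,t[2]/1000);print(k,w.round(4),pt(c,*p).round(4));A.append(t[:2]);B.append(w[:2])
A=np.array(A)/1000.;B=np.array(B)
a=A-A.mean(0);b=B-B.mean(0)
th=np.arctan2((a[:,0]*b[:,1]-a[:,1]*b[:,0]).sum(),(a*b).sum());R=np.array([[np.cos(th),-np.sin(th)],[np.sin(th),np.cos(th)]]);t=B.mean(0)-R@A.mean(0)
print("th",th,"t",t);print((B-A@R.T-t).round(4).tolist())
np.savez("T.npz",R=R,t=t)
p=plane(c,149,195,.16);print("post",p,R.T@(p[:2]-t))
for k in[(-88,115),(-88,15),(-61,-50),(-35,30),(100,20)]:print(k,(R@np.array(k)/1000+t).round(4))
E
```

```text
small [0.4262 0.1488 0.107 ] [0.4262 0.1488 0.1068]
square [0.4376 0.1017 0.107 ] [0.4377 0.1017 0.1067]
large [0.4489 0.0553 0.107 ] [0.4488 0.0553 0.1075]
pivot [0.4817 0.0014 0.135 ] [0.4835 0.0008 0.1294]
FL [0.3859 0.1731 0.085 ] [0.3895 0.1996 0.0024]
FR [ 0.4535 -0.1086  0.085 ] [ 0.4536 -0.1089  0.0842]
th 0.23179932434708977 t [0.53779258 0.06044616]
[[0.0004, -0.0034], [0.0004, -0.0018], [0.0002, 0.0005], [-0.0082, 0.0036], [0.0042, -0.0046], [0.0029, 0.0056]]
post [ 0.49949663 -0.07310928  0.16      ] [-0.06795328 -0.12118576]
(-88, 115) [0.4257 0.1522]
(-88, 15) [0.4487 0.0548]
(-61, -50) [ 0.4899 -0.0022]
(-35, 30) [0.4968 0.0816]
(100, 20) [0.6305 0.1029]
```

View pics/w1c.png

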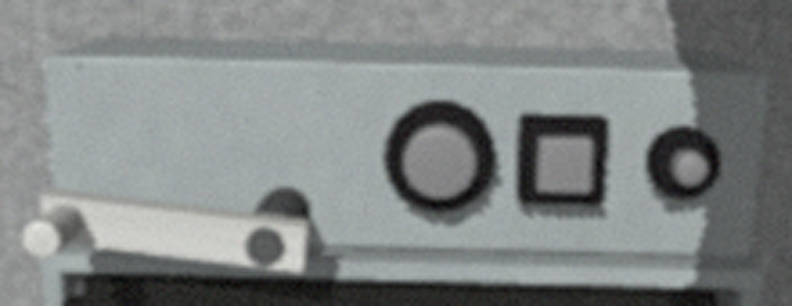

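```bash
python3 - <<'E'
from h import *
import pickle
c=pickle.load(open("c1.pkl","rb"))
F={"small":((326.1,176.4),(-88,115,107)),"square":((291.9,175.3),(-88,65,107)),"large":((257.2,175),(-88,15,107)),"pivot":((208.6,198.3),(-61,-50,135)),"FR":((148,146.7),(-125,-150,85))}
A=[];B=[]
for k,(p,t) in F.items():
    w=plane(c,*p,t[2]/1000);print(k,w.round(4));A.append(t[:2]);B.append(w[:2])
A=np.array(A)/1000.;B=np.array(B)
a=A-A.mean(0);b=B-B.mean(0)
th=np.arctan2((a[:,0]*b[:,1]-a[:,1]*b[:,0]).sum(),(a*b).sum());R=np.array([[np.cos(th),-np.sin(th)],[np.sin(th),np.cos(th)]]);t=B.mean(0)-R@A.mean(0)
print("th",th,"t",t);print((B-A@R.T-t).round(4).tolist())
np.savez("T.npz",R=R,t=t)
p=plane(c,146.7,196.1,.16);print("post",p,R.T@(p[:2]-t))
for k in[(-88,115),(-88,15),(-61,-50),(-35,30),(100,20)]:print(k,(R@np.array(k)/1000+t).round(4))
print(r.read_state()["tcp_pos"])
E
```

```text
small [0.4284 0.1511 0.107 ]
square [0.4391 0.1035 0.107 ]
large [0.4511 0.0555 0.107 ]
pivot [ 0.4931 -0.0016  0.135 ]
FR [ 0.4548 -0.1099  0.085 ]
th 0.2401581554345084 t [0.54050832 0.06209123]
[[0.0007, -0.0017], [-0.0005, -0.0008], [-0.0003, -0.0003], [-0.0, -0.0006], [0.0001, 0.0034]]
post [ 0.50167906 -0.07573227  0.16      ] [-0.07049706 -0.12463223]
(-88, 115) [0.4277 0.1529]
(-88, 15) [0.4515 0.0557]
(-61, -50) [ 0.4932 -0.001 ]
(-35, 30) [0.4994 0.0829]
(100, 20) [0.6329 0.1053]
[0.44150919 0.04427696 0.34574945]
```

```bash
python3 -m inch '[{"slide":[4,1.25,0],"grip":0},{"slide":[4,1.25,0],"grip":0},{"slide":[4,1.25,0],"grip":0},{"slide":[4,1.25,0],"grip":0},{"slide":[4,1.25,0],"grip":0},{"slide":[0,0,-3.5],"grip":0},{"slide":[0,0,-3.5],"grip":0},{"slide":[0,0,-3.5],"grip":0}]'
```

```text
invalid input at $[0]: expected keys slide, twist, grip
```

```bash
python3 -m inch '[{"slide":[4,1.25,0],"twist":[0,0,0],"grip":0},{"slide":[4,1.25,0],"twist":[0,0,0],"grip":0},{"slide":[4,1.25,0],"twist":[0,0,0],"grip":0},{"slide":[4,1.25,0],"twist":[0,0,0],"grip":0},{"slide":[4,1.25,0],"twist":[0,0,0],"grip":0},{"slide":[0,0,-3.5],"twist":[0,0,0],"grip":0},{"slide":[0,0,-3.5],"twist":[0,0,0],"grip":0},{"slide":[0,0,-3.5],"twist":[0,0,0],"grip":0}]'
```

```text
time_s: 2.2
tcp_pos: [0.6539, 0.1071, 0.2412]
ee_rot: [[-0.973, -0.231, 0.015], [-0.232, 0.973, -0.008], [-0.013, -0.011, -1.0]]
contact_force: [0.6, -0.4, -0.4]
finger_gap: 0.0005
```

```bash
python3 -m inch '[{"slide":[-2.4,-0.6,-0.5],"twist":[0,0,0],"grip":0},{"slide":[-2.4,-0.6,-0.3],"twist":[0,0,0],"grip":0},{"slide":[-1.8,-0.45,-1.2],"twist":[0,0,0],"grip":0},{"slide":[-1.3,-0.3,-0.8],"twist":[0,0,0],"grip":0},{"slide":[-1.1,-0.25,-0.8],"twist":[0,0,0],"grip":0},{"slide":[-1,-0.25,-0.9],"twist":[0,0,0],"grip":0}]'
```

```text
time_s: 2.8
tcp_pos: [0.5488, 0.0847, 0.1844]
ee_rot: [[-0.973, -0.232, 0.006], [-0.232, 0.973, -0.012], [-0.003, -0.013, -1.0]]
contact_force: [0.8, -1.0, 0.3]
finger_gap: 0.0005
```

```bash
python3 -m inch '[{"slide":[-1.2,-0.3,-1.4],"twist":[0,0,0],"grip":0},{"slide":[-0.6,-0.15,-1.1],"twist":[0,0,0],"grip":0},{"slide":[-0.6,-0.15,-1.2],"twist":[0,0,0],"grip":0},{"slide":[-0.4,-0.1,-1.1],"twist":[0,0,0],"grip":0},{"slide":[-0.3,-0.05,-0.6],"twist":[0,0,0],"grip":0}]'; python3 - <<'E'
from h import *
c=cam("scene");a=c["color"][80:330,170:400];save({"color":cv2.resize(a,None,fx=2.4,fy=2.4)},"s2.png")
E
```

```text
time_s: 3.3
tcp_pos: [0.5168, 0.0781, 0.1279]
ee_rot: [[-0.973, -0.231, 0.008], [-0.231, 0.973, -0.011], [-0.006, -0.012, -1.0]]
contact_force: [1.1, 0.4, 1.0]
finger_gap: 0.0003
```

View pics/s2.png

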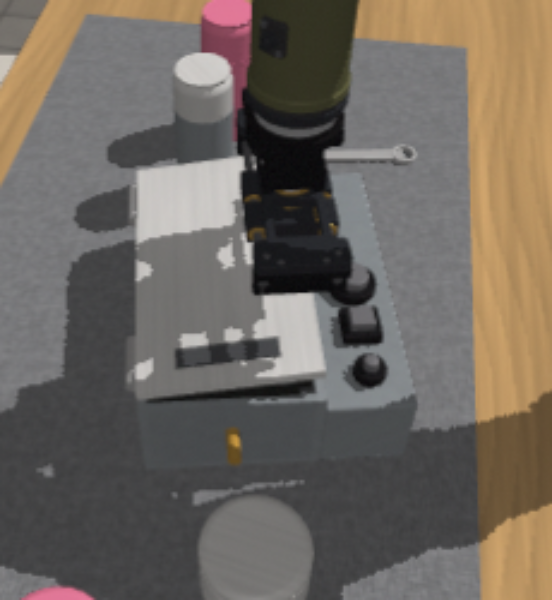

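The picture shows the lid following the fingers and nearly down, with its front left corner at crop (325,378) and a small gap left. I'm pressing on gently.

```bash
python3 -m inch '[{"slide":[-0.2,0,-0.6],"twist":[0,0,0],"grip":0},{"slide":[-0.1,0,-0.4],"twist":[0,0,0],"grip":0},{"slide":[0,0,-0.2],"twist":[0,0,0],"grip":0},{"slide":[0,0,0],"twist":[0,0,0],"grip":0}]'
```

```text
time_s: 3.75
tcp_pos: [0.5131, 0.0779, 0.1148]
ee_rot: [[-0.973, -0.231, 0.007], [-0.231, 0.973, -0.011], [-0.004, -0.013, -1.0]]
contact_force: [-1.0, 0.9, 0.9]
finger_gap: 0.0004
```

```bash
for i in 1 2 3; do python3 -m inch '[{"slide":[0,0,-0.15],"twist":[0,0,0],"grip":0},{"slide":[0,0,0],"twist":[0,0,0],"grip":0}]'|grep -E 'tcp|force'; done
```

```text
tcp_pos: [0.5132, 0.078, 0.1142]
contact_force: [-1.7, -1.1, 2.3]
tcp_pos: [0.5132, 0.078, 0.1138]
contact_force: [-2.8, -0.0, 3.0]
tcp_pos: [0.5132, 0.078, 0.1135]
contact_force: [-3.0, -0.6, 4.3]
```

```bash
python3 -m inch '[{"slide":[0,0,-0.4],"twist":[0,0,0],"grip":0},{"slide":[0,0,-0.4],"twist":[0,0,0],"grip":0}]'|grep -E 'tcp|force'; python3 -m inch '[{"slide":[-0.2,-0.1,3],"twist":[0,0,0],"grip":0},{"slide":[-1,-0.5,4],"twist":[0,0,0],"grip":0},{"slide":[-1,-4,1],"twist":[0,0,0],"grip":0},{"slide":[-1.4,-4.4,0],"twist":[0,0,0],"grip":0},{"slide":[-0.5,-2,0],"twist":[0,0,0],"grip":0},{"slide":[0,0,0],"twist":[0,0,0],"grip":0}]'; python3 - <<'E'
from h import *
import pickle
d={n:cam(n) for n in("scene","wrist")};pickle.dump(d,open("c3.pkl","wb"))
T=np.load("T.npz");R,t=T["R"],T["t"]
o=np.zeros((384,800,3),np.uint8);o[:,:490]=d["wrist"]["color"][:,:490];o[:,492:]=cv2.resize(d["scene"]["color"][110:290,210:355],(308,384));save({"color":o},"p3.png")
for n in d:
  c=d[n]
  for y in(-20,30,80,120):
    # depth lid heights along lines
    out=[]
    for x in(-38,-10,30,80):
      w=np.r_[R@np.array([x,y])/1000+t,.112];pc=np.linalg.inv(c["T"])@np.r_[w,1]
      uv=cv2.projectPoints(pc[None,:3],np.zeros(3),np.zeros(3),c["K"],c["Dd"])[0][0,0]
      if 1<uv[0]<510 and 1<uv[1]<382:
        p=pt(c,*uv); out.append(None if p is None else round(p[2]*1000,1))
    print(n,y,out)
E
```

```text
tcp_pos: [0.5132, 0.078, 0.11]
contact_force: [-15.2, -3.1, 39.9]
time_s: 5.15
tcp_pos: [0.4736, -0.0336, 0.1943]
ee_rot: [[-0.972, -0.234, 0.013], [-0.234, 0.972, -0.007], [-0.011, -0.01, -1.0]]
contact_force: [-0.1, 0.6, -0.4]
finger_gap: 0.0005
scene -20 [np.float64(115.6), np.float64(115.6), np.float64(112.4), np.float64(111.1)]
scene 30 [np.float64(114.9), np.float64(115.2), np.float64(114.0), np.float64(110.3)]
scene 80 [np.float64(115.5), np.float64(114.9), np.float64(113.0), np.float64(110.1)]
scene 120 [np.float64(114.9), np.float64(114.2), np.float64(113.2), np.float64(111.6)]
wrist -20 [np.float64(284.2), np.float64(287.3), np.float64(292.0), np.float64(307.7)]
wrist 30 [np.float64(284.5), np.float64(287.6), np.float64(292.1), np.float64(306.2)]
wrist 80 [np.float64(116.8), np.float64(280.9), np.float64(113.9), np.float64(306.5)]
wrist 120 [np.float64(116.3), np.float64(280.8), np.float64(116.3), np.float64(306.3)]
```

View pics/p3.png

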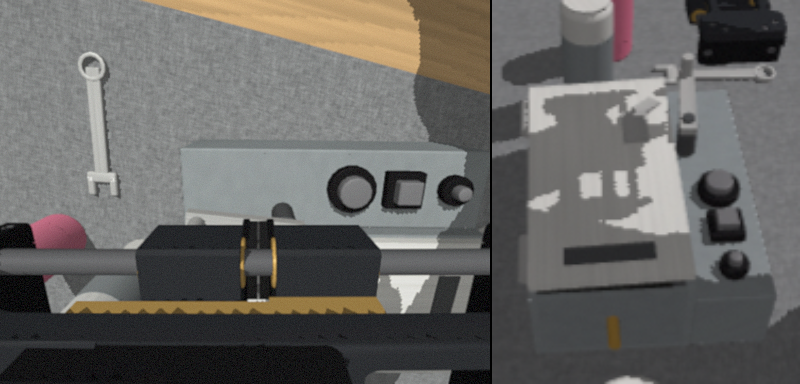

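Lid rests at about 0.03 (face about 115 mm near its free edge, 110 at the hinge). The press peaked at 40 N on the end stop, so I'll use smaller steps. The turnbutton is still at its start. Next I work out the post path.

```bash
python3 - <<'E'
from h import *
s=r.read_state();print(s["qpos"].round(3),s["tcp_pos"].round(4))
T=np.load("T.npz");R,t=T["R"],T["t"]
prev=s["tcp_pos"][:2]
for a,off in[(-.127,45),(-.127,20)]+[(x,17) for x in(-.1,.03,.16,.29,.42,.55,.68,.81,.94,1.07,1.2,1.33,1.46,1.56)]:
    p=np.array([-61,-50])+75*np.array([np.sin(a),-np.cos(a)])-off*np.array([np.cos(a),np.sin(a)])
    w=R@p/1000+t;print(a,off,p.round(),w.round(4),"d cm",((w-prev)*100).round(2));prev=w
E
```

```text
[-0.555 -0.072  0.54   1.936  0.046  1.255  1.78 ] [ 0.474  -0.0306  0.194 ]
-0.127 45 [-115. -119.] [ 0.4569 -0.0806] d cm [-1.71 -5.  ]
-0.127 20 [ -90. -122.] [ 0.4817 -0.0778] d cm [2.48 0.28]
-0.1 17 [ -85. -123.] [ 0.4868 -0.0776] d cm [0.5  0.01]
0.03 17 [ -76. -125.] [ 0.4968 -0.0778] d cm [ 1.   -0.02]
0.16 17 [ -66. -127.] [ 0.5067 -0.0767] d cm [0.99 0.11]
0.29 17 [ -56. -127.] [ 0.5164 -0.0743] d cm [0.97 0.24]
0.42 17 [ -46. -125.] [ 0.5257 -0.0707] d cm [0.93 0.36]
0.55 17 [ -36. -123.] [ 0.5345 -0.0658] d cm [0.88 0.48]
0.68 17 [ -27. -119.] [ 0.5425 -0.0599] d cm [0.81 0.59]
0.81 17 [ -18. -114.] [ 0.5498 -0.053 ] d cm [0.72 0.69]
0.94 17 [ -10. -108.] [ 0.556  -0.0453] d cm [0.63 0.78]
1.07 17 [  -3. -101.] [ 0.5612 -0.0367] d cm [0.52 0.85]
1.2 17 [  3. -93.] [ 0.5653 -0.0276] d cm [0.41 0.91]
1.33 17 [  8. -84.] [ 0.5681 -0.018 ] d cm [0.28 0.96]
1.46 17 [ 12. -75.] [ 0.5697 -0.0082] d cm [0.16 0.99]
1.56 17 [ 14. -68.] [ 5.701e-01 -5.000e-04] d cm [0.03 0.77]
```

```bash
python3 -m inch '[{"slide":[-0.4,-1,0],"twist":[0,0,-8],"grip":0},{"slide":[-0.4,-1,0],"twist":[0,0,-8],"grip":0},{"slide":[-0.4,-1,0],"twist":[0,0,-8],"grip":0},{"slide":[-0.4,-1,0],"twist":[0,0,-8],"grip":0},{"slide":[-0.1,-1,0],"twist":[0,0,-8],"grip":0},{"slide":[0,0,0],"twist":[0,0,-8],"grip":0},{"slide":[0,0,0],"twist":[0,0,-8],"grip":0},{"slide":[0,0,0],"twist":[0,0,-8],"grip":0}]'; python3 -m inch '[{"slide":[0,0,0],"twist":[0,0,-8],"grip":0},{"slide":[0,0,0],"twist":[0,0,-8],"grip":0},{"slide":[0,0,-2],"twist":[0,0,-4],"grip":0},{"slide":[0,0,-2],"twist":[0,0,0],"grip":0},{"slide":[0,0,0],"twist":[0,0,0],"grip":0}]';python3 -c "
from rig import r;print(r.read_state()['qpos'])"
```

```text
time_s: 6.05
tcp_pos: [0.4604, -0.0665, 0.1903]
ee_rot: [[-0.623, 0.782, -0.004], [0.782, 0.623, -0.014], [-0.009, -0.012, -1.0]]
contact_force: [0.1, -0.0, -0.4]
finger_gap: 0.0004
time_s: 6.55
tcp_pos: [0.4637, -0.0561, 0.1472]
ee_rot: [[-0.315, 0.949, -0.009], [0.949, 0.315, -0.012], [-0.009, -0.012, -1.0]]
contact_force: [-0.3, 0.6, 0.6]
finger_gap: 0.0005
[-0.45494938 -0.02572562  0.50583709  1.99619992  0.02703203  1.17642933
  0.36039701]
```

```bash
python3 -m inch '[{"slide":[-0.7,-2.4,-0.3],"twist":[0,0,-4],"grip":0},{"slide":[0,0,0],"twist":[0,0,0],"grip":0},{"slide":[1.2,0,0],"twist":[0,0,0],"grip":0},{"slide":[0.8,0,0],"twist":[0,0,0],"grip":0},{"slide":[0,0,0],"twist":[0,0,0],"grip":0}]'
```

```text
time_s: 7.05
tcp_pos: [0.4791, -0.0788, 0.1459]
ee_rot: [[-0.248, 0.969, -0.008], [0.969, 0.248, -0.012], [-0.009, -0.011, -1.0]]
contact_force: [0.5, -0.9, 0.7]
finger_gap: 0.0003
```

```bash
python3 -m inch '[{"slide":[1,0,0],"twist":[0,0,3],"grip":0},{"slide":[1,-0.05,0],"twist":[0,0,7],"grip":0},{"slide":[1,0.05,0],"twist":[0,0,7],"grip":0},{"slide":[1,0.2,0],"twist":[0,0,7],"grip":0}]'; cat > m.py <<'E'
from h import *
s=r.read_state();T=np.load("T.npz");R,t=T["R"],T["t"]
p=R.T@(s["tcp_pos"][:2]-t)*1000;yaw=np.arctan2(*s["ee_rot"][:2,1][::-1])-0.240
d=p-[-61,-50];rad=np.hypot(*d);print("tester",p.round(1),"rad",rad.round(1),"a(off22)",np.arctan2(d[0],-d[1])+np.arcsin(22/rad),"face yaw",yaw,"F",s["contact_force"].round(1),s["tcp_pos"].round(4))
E
python3 m.py
```

```text
time_s: 7.45
tcp_pos: [0.5171, -0.0764, 0.1462]
ee_rot: [[-0.632, 0.775, -0.009], [0.775, 0.632, -0.014], [-0.005, -0.016, -1.0]]
contact_force: [-1.6, 0.0, 0.7]
finger_gap: 0.0002
tester [ -55.7 -129. ] rad 79.2 a(off22) 0.34847004594507175 face yaw 0.4438399844786456 F [-1.6  0.   0.7] [ 0.5171 -0.0764  0.1462]
```

```bash
python3 -m inch '[{"slide":[0.93,0.36,0],"twist":[0,0,6],"grip":0},{"slide":[0.88,0.48,0],"twist":[0,0,6],"grip":0},{"slide":[0.81,0.59,0],"twist":[0,0,6],"grip":0},{"slide":[0.73,0.69,0],"twist":[0,0,6],"grip":0}]'; python3 m.py
```

```text
time_s: 7.85
tcp_pos: [0.5482, -0.0568, 0.1461]
ee_rot: [[-0.9, 0.436, -0.01], [0.437, 0.899, -0.02], [0.0, -0.023, -1.0]]
contact_force: [-5.7, -3.6, 2.3]
finger_gap: 0.0005
tester [ -20.9 -117.3] rad 78.4 a(off22) 0.8219140604100742 face yaw 0.8790923986574375 F [-5.7 -3.6  2.3] [ 0.5482 -0.0568  0.1461]
```

```bash
python3 -m inch '[{"slide":[0.67,0.74,0],"twist":[0,0,7],"grip":0},{"slide":[0.57,0.82,0],"twist":[0,0,7],"grip":0},{"slide":[0.45,0.89,0],"twist":[0,0,7],"grip":0},{"slide":[0.33,0.94,0],"twist":[0,0,7],"grip":0}]'; python3 m.py
```

```text
time_s: 8.25
tcp_pos: [0.562, -0.0408, 0.1467]
ee_rot: [[-0.999, -0.046, -0.011], [-0.046, 0.998, -0.05], [0.013, -0.049, -0.999]]
contact_force: [-0.1, -10.0, 0.1]
finger_gap: 0.0006
tester [  -3.6 -105. ] rad 79.5 a(off22) 1.0868272063887292 face yaw 1.3772250391185172 F [ -0.1 -10.    0.1] [ 0.562  -0.0408  0.1467]
```

```bash
python3 -m inch '[{"slide":[0.45,1.1,0],"twist":[1,0,0],"grip":0},{"slide":[0.35,1.1,0],"twist":[1,0,2],"grip":0},{"slide":[0.2,1,0],"twist":[0,0,4],"grip":0}]'; python3 m.py
```

```text
time_s: 8.55
tcp_pos: [0.5671, -0.0254, 0.1465]
ee_rot: [[-0.989, -0.145, -0.018], [-0.144, 0.989, -0.036], [0.023, -0.033, -0.999]]
contact_force: [0.7, -9.3, -0.7]
finger_gap: 0.0002
tester [  5.  -91.3] rad 77.9 a(off22) 1.2983290524675262 face yaw 1.4762188454484646 F [ 0.7 -9.3 -0.7] [ 0.5671 -0.0254  0.1465]
```

```bash
python3 -m inch '[{"slide":[0.2,0.9,0],"twist":[0,0,3],"grip":0},{"slide":[0.1,0.8,0],"twist":[0,0,3],"grip":0}]'; python3 m.py;  python3 -m inch '[{"slide":[0,0.6,0],"twist":[0,0,0],"grip":0},{"slide":[0,0.4,0],"twist":[0,0,0],"grip":0}]'; python3 m.py
```

```text
time_s: 8.75
tcp_pos: [0.5689, -0.0183, 0.1467]
ee_rot: [[-0.969, -0.245, -0.017], [-0.244, 0.968, -0.051], [0.029, -0.045, -0.999]]
contact_force: [0.5, -7.2, -0.3]
finger_gap: 0.0003
tester [  8.4 -84.9] rad 77.7 a(off22) 1.3924579115455076 face yaw 1.578637889727715 F [ 0.5 -7.2 -0.3] [ 0.5689 -0.0183  0.1467]
time_s: 8.95
tcp_pos: [0.5689, -0.0156, 0.1469]
ee_rot: [[-0.97, -0.242, -0.016], [-0.24, 0.969, -0.061], [0.03, -0.055, -0.998]]
contact_force: [-0.1, -5.3, -2.0]
finger_gap: 0.0002
tester [  9.1 -82.2] rad 77.2 a(off22) 1.4294686923874313 face yaw 1.5751616397659125 F [-0.1 -5.3 -2. ] [ 0.5689 -0.0156  0.1469]
```

```bash
for i in 1 2 3 ; do python3 -m inch '[{"slide":[0,0.8,0],"twist":[0.5,0,0],"grip":0},{"slide":[0,0.5,0],"twist":[0,0,0],"grip":0}]'>/dev/null; python3 m.py; done
```

```text
tester [ 10.4 -76.7] rad 76.2 a(off22) 1.5056097871230765 face yaw 1.5699521575718902 F [ 1.3 -5.  -0.8] [ 0.5688 -0.0099  0.1469]
tester [ 11.3 -70.5] rad 75.1 a(off22) 1.591914605019755 face yaw 1.565274000583618 F [ 1.  -5.  -1.1] [ 0.5682 -0.0037  0.1468]
tester [ 11.3 -69.8] rad 74.9 a(off22) 1.6008533998702281 face yaw 1.5582090706897722 F [ 1.9 -9.2 -1.6] [ 0.5681 -0.0031  0.1469]
```

```bash
python3 -m inch '[{"slide":[0,0.6,0],"twist":[0,0,0],"grip":0},{"slide":[0,0.6,0],"twist":[0,0,0],"grip":0}]'>/dev/null; python3 m.py; python3 -m inch '[{"slide":[0,-1,0],"twist":[0,0,0],"grip":0},{"slide":[0,-2,0],"twist":[-2.5,-1,0],"grip":0},{"slide":[0,0,4],"twist":[0,0,0],"grip":0},{"slide":[-3,0,4],"twist":[0,0,0],"grip":0},{"slide":[-4,1,0],"twist":[0,0,0],"grip":0},{"slide":[-4,1,0],"twist":[0,0,0],"grip":0},{"slide":[0,0,0],"twist":[0,0,0],"grip":0}]'; python3 - <<'E'
from h import *
import pickle
d={n:cam(n) for n in("scene","wrist")};pickle.dump(d,open("c4.pkl","wb"))
o=np.zeros((384,800,3),np.uint8);o[:,:490]=d["wrist"]["color"][:,:490];o[:,492:]=cv2.resize(d["scene"]["color"][110:290,210:355],(308,384));save({"color":o},"p4.png")
E
```

```text
tester [ 11.2 -69.9] rad 74.9 a(off22) 1.6005459210499604 face yaw 1.550401313910388 F [  1.7 -11.8  -1. ] [ 0.568  -0.0031  0.1471]
time_s: 10.45
tcp_pos: [0.4528, -0.013, 0.2297]
ee_rot: [[-0.977, -0.215, -0.004], [-0.212, 0.969, -0.126], [0.031, -0.122, -0.992]]
contact_force: [-0.2, -0.1, 0.9]
finger_gap: 0.0006
```

View pics/p4.png

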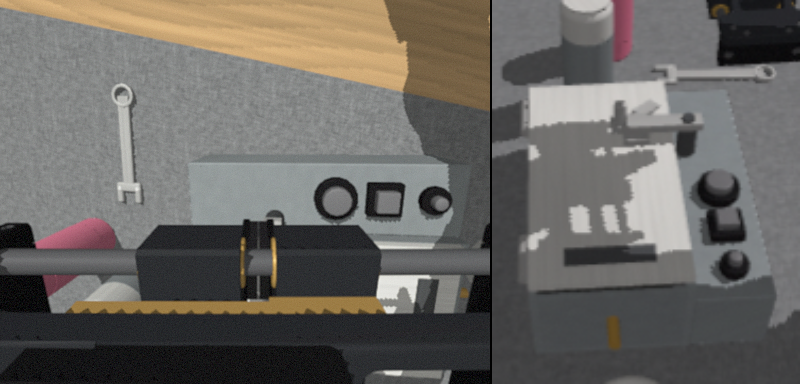

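The bar now lies across the lid with the post at crop (620,107) and pivot at (688,117). Next I check its angle and the lid height, and move towards the small key.

```bash
python3 - <<'E'
from h import *
import pickle
c=pickle.load(open("c4.pkl","rb"))["scene"]
T=np.load("T.npz");R,t=T["R"],T["t"]
for u,v,z in((270.3,160.2,.16),(302.3,164.9,.134)): print((R.T@(plane(c,u,v,z)[:2]-t)*1000).round(1))
for y in(-20,30,80,120):
    out=[]
    for x in(-38,-20,0,30,80,105):
      w=np.r_[R@np.array([x,y])/1000+t,.112];pc=np.linalg.inv(c["T"])@np.r_[w,1]
      uv=cv2.projectPoints(pc[None,:3],np.zeros(3),np.zeros(3),c["K"],c["Dd"])[0][0,0]
      o,d=ray(c,*uv);out.append(round(float(pt(c,*uv)[2]*1000),1))
    print(y,out)
E
python3 -m inch '[{"slide":[-0.5,4,0],"twist":[2,-1,0],"grip":0},{"slide":[-0.5,4,0],"twist":[2,-1,0],"grip":0},{"slide":[-0.5,4,0],"twist":[2,0,0],"grip":0},{"slide":[-0.5,4,0],"twist":[1.5,0,0],"grip":0},{"slide":[0,0,-4],"twist":[0,0,0],"grip":0},{"slide":[0,0,-3],"twist":[0,0,0],"grip":0},{"slide":[0,0,0],"twist":[0,0,0],"grip":0}]'
```

```text
[ 13.8 -47.4]
[-61.5 -53.3]
-20 [111.1, 110.9, 110.2, 108.1, 110.7, 109.6]
30 [110.1, 110.5, 110.0, 109.9, 108.7, 110.0]
80 [110.9, 111.2, 110.3, 110.3, 109.6, 109.9]
120 [109.6, 111.1, 110.9, 110.1, 109.4, 109.5]
time_s: 11.25
tcp_pos: [0.4427, 0.1523, 0.1594]
ee_rot: [[-0.978, -0.204, 0.038], [-0.204, 0.979, 0.011], [-0.04, 0.003, -0.999]]
contact_force: [-0.9, -0.7, 0.5]
finger_gap: 0.0003
```

```bash
python3 -m inch '[{"slide":[-1.5,0,-2],"twist":[0,2.3,0],"grip":0},{"slide":[0,0,-2],"twist":[0,0,0],"grip":0},{"slide":[0,0,0],"twist":[0,0,0],"grip":0}]'; python3 - <<'E'
from h import *
c=cam("scene");save({"color":cv2.resize(c["color"][150:290,250:370],None,fx=4,fy=4,interpolation=cv2.INTER_CUBIC)},"p5.png")
E
```

```text
time_s: 11.55
tcp_pos: [0.429, 0.152, 0.1191]
ee_rot: [[-0.979, -0.202, -0.005], [-0.202, 0.979, 0.011], [0.003, 0.012, -1.0]]
contact_force: [0.2, -0.9, 1.2]
finger_gap: 0.0002
```

View pics/p5.png

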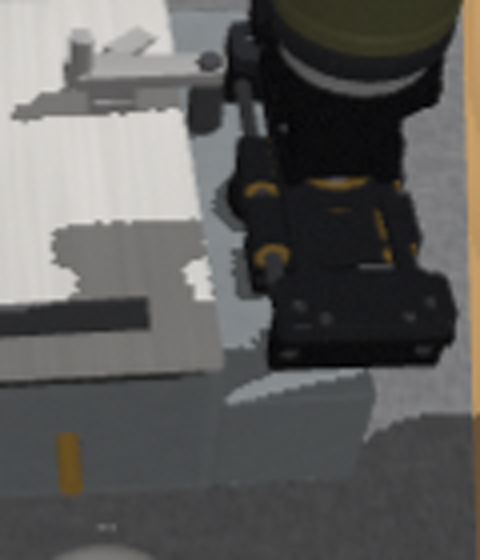

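The gripper hides the key here, so I'm relying on the measured position. The turnbutton is still across the lid. Now pressing with force checks.

```bash
python3 -m inch '[{"slide":[0,0,-0.6],"twist":[0,0,0],"grip":0},{"slide":[0,0,-0.3],"twist":[0,0,0],"grip":0},{"slide":[0,0,0],"twist":[0,0,0],"grip":0}]'|grep -E 'tcp|force'; for i in 1 2 3 4 5; do python3 -m inch '[{"slide":[0,0,-0.2],"twist":[0,0,0],"grip":0},{"slide":[0,0,0],"twist":[0,0,0],"grip":0}]'|grep -E 'tcp|force'; done
```

```text
tcp_pos: [0.4319, 0.1527, 0.1136]
contact_force: [0.3, 0.3, -0.0]
tcp_pos: [0.4325, 0.153, 0.1124]
contact_force: [0.2, -0.2, -1.7]
tcp_pos: [0.4327, 0.1531, 0.1107]
contact_force: [-0.1, 0.2, -0.1]
tcp_pos: [0.4328, 0.1532, 0.1086]
contact_force: [-0.2, 0.5, -0.5]
tcp_pos: [0.433, 0.1533, 0.1068]
contact_force: [-0.4, -0.3, 1.6]
tcp_pos: [0.4331, 0.1533, 0.1051]
contact_force: [-1.3, -0.5, 3.1]
```

```bash
for i in 1 2 3 4; do python3 -m inch '[{"slide":[-0.05,0,-0.2],"twist":[0,0,0],"grip":0},{"slide":[0,0,0],"twist":[0,0,0],"grip":0}]'|grep -E 'tcp|force'; done
```

```text
tcp_pos: [0.4331, 0.1534, 0.1035]
contact_force: [-1.2, 0.1, 2.9]
tcp_pos: [0.4331, 0.1533, 0.1019]
contact_force: [-1.3, -0.1, 4.7]
tcp_pos: [0.4332, 0.1534, 0.1016]
contact_force: [-2.3, -0.5, 4.7]
tcp_pos: [0.4331, 0.1534, 0.1018]
contact_force: [-1.9, -0.5, 4.4]
```

```bash
python3 -m inch '[{"slide":[0,0,-0.3],"twist":[0,0,0],"grip":0},{"slide":[0,0,-0.2],"twist":[0,0,0],"grip":0}]'|grep -E 'tcp|force'; python3 -m inch '[{"slide":[0,0,2],"twist":[0,0,0],"grip":0},{"slide":[0.2,0,2],"twist":[0,0,0],"grip":0},{"slide":[0.6,-3.2,0.5],"twist":[0,0,0],"grip":0},{"slide":[0.6,-3.2,0],"twist":[0,0,0],"grip":0},{"slide":[0.4,-3.2,0],"twist":[0,0,0],"grip":0},{"slide":[0,0,0],"twist":[0,0,0],"grip":0}]'
```

```text
tcp_pos: [0.4333, 0.1534, 0.1011]
contact_force: [-6.3, -2.5, 20.9]
time_s: 14.5
tcp_pos: [0.4503, 0.0558, 0.1464]
ee_rot: [[-0.979, -0.204, 0.005], [-0.204, 0.979, 0.019], [-0.008, 0.017, -1.0]]
contact_force: [-0.4, -0.3, -0.7]
finger_gap: 0.0006
```

```bash
python3 -m inch '[{"slide":[-0.1,0,-1.8],"twist":[0,0,0],"grip":0},{"slide":[-0.1,0,-1.2],"twist":[0,0,0],"grip":0},{"slide":[-0.1,0,-0.6],"twist":[0,0,0],"grip":0},{"slide":[0,0,0],"twist":[0,0,0],"grip":0}]'|grep -E 'tcp|force'; for i in 1 2 3 4 5; do python3 -m inch '[{"slide":[0,0,-0.2],"twist":[0,0,0],"grip":0},{"slide":[0,0,0],"twist":[0,0,0],"grip":0}]'|grep -E 'tcp|force'; done
```

```text
tcp_pos: [0.4461, 0.0566, 0.1076]
contact_force: [0.4, 1.2, 0.3]
tcp_pos: [0.4463, 0.057, 0.106]
contact_force: [-0.8, -1.4, 2.5]
tcp_pos: [0.4466, 0.0571, 0.1048]
contact_force: [-1.7, -2.1, 2.3]
tcp_pos: [0.4467, 0.0572, 0.1033]
contact_force: [-1.7, -1.5, 3.6]
tcp_pos: [0.4468, 0.0572, 0.1017]
contact_force: [-2.2, -0.5, 4.8]
tcp_pos: [0.4469, 0.0572, 0.1017]
contact_force: [-3.5, -1.2, 5.4]
```

```bash
python3 -m inch '[{"slide":[0,0,-0.3],"twist":[0,0,0],"grip":0},{"slide":[0,0,-0.1],"twist":[0,0,0],"grip":0}]'|grep -E 'tcp|force'; python3 -m inch '[{"slide":[0,0,2],"twist":[0,0,0],"grip":0},{"slide":[0,0,4],"twist":[0,0,0],"grip":0},{"slide":[0,0,4],"twist":[0,0,0],"grip":0},{"slide":[-1,4,2],"twist":[0,0,0],"grip":0},{"slide":[-1,4,2],"twist":[0,0,0],"grip":0},{"slide":[-1,4,0],"twist":[0,0,0],"grip":0},{"slide":[-1,4,0],"twist":[0,0,0],"grip":0},{"slide":[0,0,0],"twist":[0,0,0],"grip":0}]'; python3 - <<'E'
from h import *
import pickle
c=cam("side");T=np.load("T.npz");R,t=T["R"],T["t"]
s=cam("scene")
o=np.zeros((500,800,3),np.uint8);o[:,:398]=cv2.resize(c["color"][110:320,170:337],(398,500));o[:,402:]=cv2.resize(s["color"][80:330,170:369],(398,500));save({"color":o},"p6.png")
for y in(-20,30,80,120):
    out=[]
    for x in(-38,-20,0,30,80):
      w=np.r_[R@np.array([x,y])/1000+t,.11]
      pc=np.linalg.inv(s["T"])@np.r_[w,1]
      uv=cv2.projectPoints(pc[None,:3],np.zeros(3),np.zeros(3),s["K"],s["Dd"])[0][0,0];p=pt(s,*uv);out.append(round(float(p[2]*1000),1))
    print(y,out)
E
```

```text
tcp_pos: [0.4471, 0.0573, 0.1014]
contact_force: [-5.4, -1.1, 10.2]
time_s: 16.9
tcp_pos: [0.4057, 0.2251, 0.246]
ee_rot: [[-0.98, -0.201, 0.009], [-0.2, 0.979, 0.03], [-0.015, 0.028, -1.0]]
contact_force: [0.1, 0.1, -0.6]
finger_gap: 0.0003
-20 [109.6, 111.2, 108.0, 110.2, 108.2]
30 [110.5, 110.8, 110.6, 110.0, 109.7]
80 [111.1, 109.3, 110.0, 110.3, 109.3]
120 [110.2, 111.6, 110.8, 109.8, 109.6]
```

View pics/p6.png

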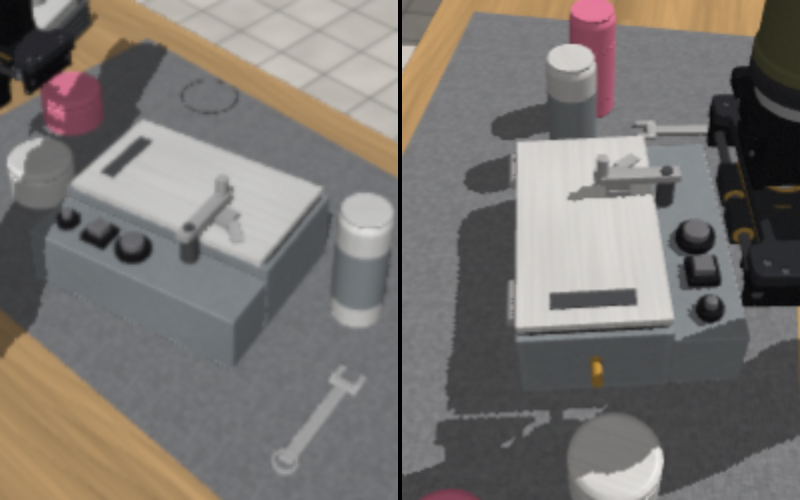

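The lid is flat and level at 110 mm. The bar lies across it, with the post at (603,165) and pivot at (666,172). The keys are up, and the piston, can and spanner are in place.

```bash
python3 -c "
from rig import r
s=r.read_state();print(s['time_s'],s['contact_force'],r.hand_in())"
```

```text
the job is handed in; nothing more can be done
17.0 [ 0.01414661 -0.62463869 -0.85527102] None
```

I shut the lid onto its seal and swung the turnbutton home over it. Then I pressed and released the small round key, and after it the large one. I handed the job in at 17.0 s with the arm clear of everything.

**Checks that passed**
- **Lid:** its face read 110 ± 2 mm across the width, which is flat. Before the turnbutton was swung it had sprung up to about 115 mm.
- **Turnbutton:** the post stalled against the stop at about 12 N. I read its angle as roughly 1.6 rad from the fingers and 1.65 from the picture. Both are slightly past the 1.571 stop, within measuring error, so I took it as home.
- **Keys:** both pressed keys went down about 6 mm by the tool height until they bottomed. I never went down over the square key.
- **Other objects:** the piston, spray can and spanner look unmoved in the last pictures. I did not measure them.

**Checks that disagreed or went badly**
- **Pushing too hard:** one step while pressing the lid peaked at about 40 N at the fingertips, when about 16 N would have been enough. The small key bottomed at about 21 N and the large one at about 10 N, where 5 N is enough.
- **Early measurement:** my first scene and side readings of the keys differed by about 14 mm. I used the wrist camera's positions instead. The keys' contact height matched them, but nothing else checked the sideways position of the presses.

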